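# Slide the casserole to the free ring of the hob and switch it on

### The arm

A 6-joint arm with a two-finger parallel gripper is mounted at the origin on the work surface. World frame = base frame: x ahead of the robot, y to its left, z up, the work surface at z = 0. Lengths are in m, angles in rad, forces in N, time in s.
With the tool pointing down it reaches from about 0.35 to 0.775 m from the base axis. Payload 5.5 kg.
Tool frame: the origin (TCP) lies at the very end of the fingers, on their centre line; the grasp point (between the pads) lies 19 mm behind it (grip_point_offset is the distance from the TCP to the grasp point, in m); z points along the fingers, y is the direction in which the jaws open and shut (so a half turn about z gives the same grasp; the last joint's range is limited). The gripper opens to 85 mm and grips with 20 to 120 N. Pads are 22 mm wide; open, the fingers measure 114 mm over their backs; the gripper's body (76 mm by 85 mm) begins 54 mm behind the grasp point. The pads swing forward as they close: fully open they stand 13 mm farther back than shut.
Start: joints at [-1.275, 0.313, 0.046, 1.304, 0, 1.431], TCP at [0.243, -0.521, 0.231] pointing down, gripper open.
Joint ranges: [-2.76, 2.76], [-0.86, 1.69], [-1.03, 1.26], [-2.2, 2.34], [-1.47, 1.5], [-3.14, 3.14]. Speed limits (rad/s): [2.57, 2.57, 3.14, 3.14, 3.14, 3.14].

### API

Orientations are given as a unit quaternion [w, x, y, z].
In Python, from workcell import * gives the robot as it stands.
- The arm moves only by the shell command python3 -m crank 'ROWS' [OPENING] [FORCE]. ROWS is a JSON object of lists of equal length, an entry for each row: "travel": the shift along the tool's x, y, z in units of 40 mm (1.0 is 40 mm), a list of three; "turn": the turn about the tool's z in rad. In form: {"travel": [[x, y, z], ...], "turn": [turn, ...]}. A call has 1 to 5 rows; each row is the pose to reach, as a shift and turn from the pose commanded when the call began, along the tool's axes at that moment; what a row does not reach only later rows make up. A row lasts 1/12 s, in which the tool goes at most 41.7 mm and 7.16 degrees, less where a joint would pass 70% of its speed; a pose out of reach is approached as far as the arm can. A call with a gripper value outside its range is refused whole. OPENING is the finger opening in mm, from 0 to 85.4, set as the call begins (- or left out, the last holds). The fingers move at their own pace and stop on an object; FORCE is the grip in N (left out, the last holds). Time passes only in rows, so rows that repeat a pose let the fingers close. It gives the time, the measured TCP pose, the force and the opening at its end, in the units of the state.
- get_state(): the state, without advancing time (a new reading comes with each control period).
- read_camera(name): name is "scene" or "top" or "wrist"; returns a dict with "image" (400x640x3 uint8, red, green, blue), "K" (3x3 intrinsics, pixels), "R" (3x3) and "t" (3): a world point X has camera coordinates R X + t. Camera axes: x right, y down, z forward; pixel columns grow to the right and rows downward; lengths in m; the calibration is good to about 2 mm. A picture is of the moment at which its call begins. There is no depth.
- hand_in(): hands the job in, once; it reports no verdict.
The state is a dict: "clock": time; "joint_pos": joint angles; "qvel": joint speeds; "tau": joint torques, N m; "tcp_pos": TCP position; "orientation": TCP orientation; "wrist_force": force on the tool from outside, world axes, zero at the start; "ft_torque": the same for the moment, N m; "finger_gap": finger opening in m.
Only numpy, scipy, OpenCV 4.12 (cv2) and the standard library are available. Lean on these libraries where they do the work, as an engineer would, in place of code of your own. Each camera call takes 0.05 s, during which the arm holds its last target. There are 200 camera calls.

### The job

Push the lidded casserole across the glass of the induction hob onto the other, empty ring, so that its base stands wholly inside that printed ring, then press the orange on key in front of that ring all the way down and let it go. Slide the pot with light pushes of the fingers only: do not pinch, lift or tip it; do not press the other ring's key, and leave the shakers and everything else on the counter where they are.

Things in the scene. Friction and masses are not known exactly. Their poses are not given: they have to be found in the camera images.
- hob: Two-ring countertop induction hob, fixed: steel case 400 mm deep (x) by 640 mm wide (y), flat black glass top 62 mm above the counter. Origin on the counter under its centre; x points to its back (away from the robot, turned up to 0.1 rad), y to its left. Rings side by side at x = 10, y = +155 and -155 mm; which is empty varies. Controls along the front edge of the top.
- ring_free: The empty printed white ring, 190 mm across, flat on the glass. Origin at its centre on the glass; axes as the hob's. On the front strip, 165 mm before its centre (x = -165 mm): its orange on key (y = 0), a fixed aluminium dial 34 mm across and 21 mm high (y = +75 mm), a flush display (y = -75 mm). Between the rings the glass is plain and flat.
- ring_start: The other ring, the same in all, with the same controls, on which the casserole stands at the start.
- pot: Round steel casserole, lid fast on it: wall and base 160 mm across, wall 66 mm high, lid to 78, black lid knob to 99 mm. Loop handles at its +x and -x sides reach 105 mm from the axis, 60 mm wide, 43 to 57 mm up; at the start within 0.35 rad of the hob's front and back. Origin: centre of the underside. 0.6 to 0.9 kg; slides at 3 to 6 N, stops when the push stops.
- key_free_top (a point): Centre of the top face of the on key of the empty ring: orange, round, 26 mm across, standing 9 mm above the glass. It is pressed straight down.
- key_free (a joint): Travel of that key, 0 up to 0.005 m fully down. A spring pushes it back; it starts to move at about 1.2 N and is fully down at about 4.2 N.
- key_start (a joint): Travel of the same kind of key in front of the other ring; must stay up.
- salt: White salt shaker with steel cap, 36 mm across, 77 mm high, standing on the glass at the back edge between the rings (about 165 mm behind their line). Origin under its centre.
- pepper: Dark wood pepper shaker with black cap, 36 mm across, 77 mm high, next to the salt. Origin under its centre.
- jug: Steel milk jug, 80 mm across, 95 mm high, with handle, on the counter left of the hob. Origin under its centre.
- jar: Amber glass jar with wooden cap, 84 mm across, 130 mm high, on the counter left of the hob, farther back. Origin under its centre.
- spatula: Wooden spatula, about 280 mm long, lying flat on the counter beyond the jug, left of the hob. Origin under its middle.
- cup: White cup with handle, 76 mm across, 62 mm high, standing on the scale right of the hob. Origin under its centre.
- scale: Flat black digital scale, 130 by 130 by 23 mm, on the counter right of the hob. Origin under its centre.
- bowl: Blue bowl, 120 mm across, 50 mm high, on the counter right of the hob, farther back. Origin under its centre.
There are look-alikes about, which are no part of the job. Leave any pink or turquoise look-alike of the pot alone.

How it is judged:
By the outcome, as a careful person would: the job done as asked, in the order asked, and still so for the second after the job is handed in, with the robot touching nothing.
It also fails if it takes over 59 s, if anything falls off the work surface, if the arm or the gripper's body presses on something with over 40 N, if the wrist force passes 120 N, or if a joint passes its speed limit or range.

## Working session

There is one attempt and no reset: what is moved stays moved. The work goes in short steps, Python scripts to look and compute and a shell command to move; the robot and the scene stay as the last step left them, time stands still between calls to the robot, and variables do not carry over. Pictures are saved under pics/ and viewed, about 8 in all and at most 12, crops included, and the job is handed in when it is done.

```bash
mkdir -p pics; ls; cat > h.py <<'E'
from workcell import *
import numpy as np, cv2
def snap(name,fn,crop=None,scale=1):
    c=read_camera(name); im=cv2.cvtColor(c["image"],cv2.COLOR_RGB2BGR)
    if crop: x0,y0,x1,y1=crop; im=im[y0:y1,x0:x1]
    if scale!=1: im=cv2.resize(im,None,fx=scale,fy=scale,interpolation=cv2.INTER_CUBIC)
    cv2.imwrite("pics/"+fn,im); return c
def px2w(c,u,v,z):
    K,R,t=map(np.array,(c["K"],c["R"],c["t"])); d=R.T@np.linalg.inv(K)@np.array([u,v,1.]); o=-R.T@t
    return o+d*(z-o[2])/d[2]
def w2px(c,X):
    K,R,t=map(np.array,(c["K"],c["R"],c["t"])); p=K@(R@np.array(X,float)+t); return p[:2]/p[2]
E
python3 - <<'E'
from h import *
c=snap("top","top1.png"); snap("scene","scene1.png")
import pickle; pickle.dump(c,open("top1.pkl","wb"))
s=get_state(); print(s)
print(c["K"],c["R"],c["t"])
E
```

```text
pics
{'clock': 0.1, 'joint_pos': array([-1.27461868e+00,  3.13929757e-01,  4.51208166e-02,  1.30360645e+00,
        1.43976834e-05,  1.43122566e+00]), 'qvel': array([-6.99658529e-04, -2.16074764e-03,  3.63513003e-03, -2.61213938e-04,
        1.07716579e-03,  8.29280367e-05]), 'tau': array([ 2.19362046e-03, -4.81729496e+01,  2.99242151e+01,  1.28229577e-02,
       -1.72805867e-04,  1.78131251e-05]), 'tcp_pos': array([ 0.24258095, -0.52083562,  0.23050705]), 'orientation': array([-8.07616840e-04,  9.76358847e-01,  2.16154452e-01, -5.61478196e-05]), 'wrist_force': array([0.93565218, 0.63979877, 0.87914831]), 'ft_torque': array([-0.00376452, -0.02578733,  0.00695947]), 'finger_gap': 0.08569830075012876}
[[511.4740074    0.         315.02050331]
 [  0.         511.4740074  201.07095948]
 [  0.           0.           1.        ]] [[ 0.01635188 -0.99986532 -0.00140028]
 [-0.98111505 -0.01577525 -0.19278072]
 [ 0.19273267  0.00452616 -0.98124086]] [-0.01963112  0.52980772  1.85651784]
```

View pics/top1.png

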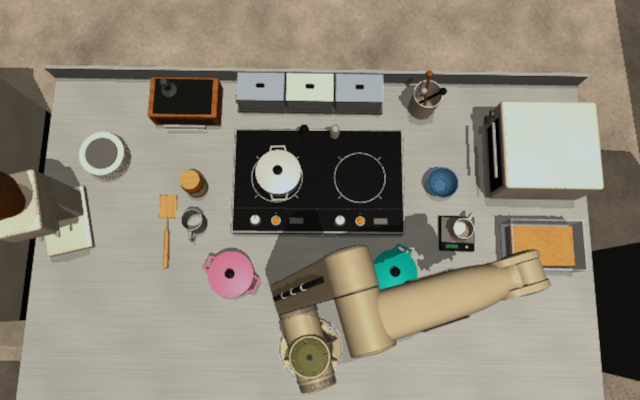

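View pics/scene1.png

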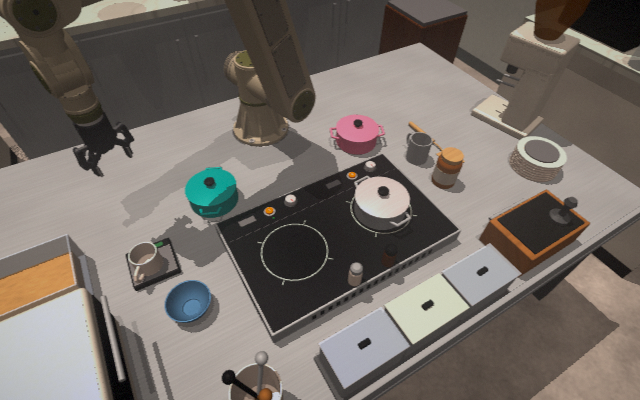

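Top view: the steel casserole is at (278,171) on the left ring, and the empty ring is at (359,177). Look-alikes are the pink pot (232,273) and the turquoise pot (395,268). The orange keys are at (276,220) for the start ring and (361,221) for the free ring, so I choose the steel casserole and the right-hand key. One close crop to check this.

```bash
python3 - <<'E'
from h import *
import pickle
c=pickle.load(open("top1.pkl","rb"))
im=cv2.cvtColor(c["image"],cv2.COLOR_RGB2BGR)[120:240,228:408]
cv2.imwrite("pics/crop1.png",cv2.resize(im,None,fx=4.4,fy=4.4,interpolation=cv2.INTER_CUBIC))
E
```

```text
(no output)
```

View pics/crop1.png

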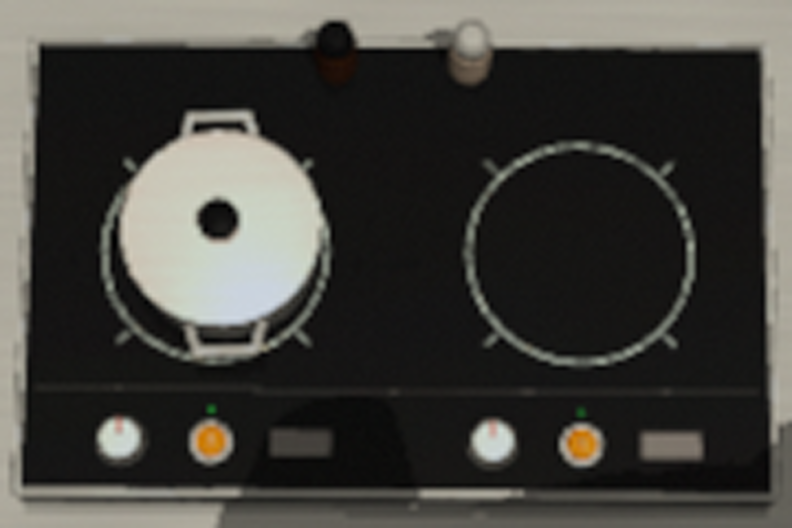

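The crop confirms the choice: steel pot with knob at crop (218,219), empty ring centred at (580,254), its orange key at (582,443), and the salt cap at (471,35).

```bash
python3 - <<'E'
from h import *
import pickle
c=pickle.load(open("top1.pkl","rb"))
def P(n,u,v,z): print(n,np.round(px2w(c,(u+.5)/4.4-.5+228,(v+.5)/4.4-.5+120,z),4))
P("ring",580,254,.062);P("ringL",466,254,.062);P("ringR",694,254,.062);P("ringT",580,143,.062);P("ringB",580,366,.062)
P("ringstart",215,250,.062)
P("keyF",582,443,.071);P("keyS",211,441,.071);P("dialF",493,440,.083)
P("knob",218,217,.161);P("lidc",221,228,.13)
P("handT",221,112,.119);P("handB",227,355,.119)
P("salt",471,32,.139);P("pepper",335,38,.139)
P("cornerFR",770,488,.062);P("cornerBR",760,47,.062);P("cornerBL",40,47,.062);P("cornerFL",20,486,.062)
s=get_state()
from scipy.spatial.transform import Rotation as Ro
q=s["orientation"];print(Ro.from_quat([*q[1:],q[0]]).as_matrix().round(3))
E
```

```text
ring [ 0.6212 -0.1758  0.062 ]
ringL [ 0.6196 -0.0789  0.062 ]
ringR [ 0.6227 -0.2728  0.062 ]
ringT [ 0.7193 -0.1759  0.062 ]
ringB [ 0.5241 -0.1758  0.062 ]
ringstart [0.6197 0.1348 0.062 ]
keyF [ 0.4571 -0.1767  0.071 ]
keyS [0.4538 0.1323 0.071 ]
dialF [ 0.4565 -0.102   0.083 ]
knob [0.6229 0.125  0.161 ]
lidc [0.6217 0.1248 0.13  ]
handT [0.7244 0.1287 0.119 ]
handB [0.5176 0.1175 0.119 ]
salt [ 0.7907 -0.0788  0.139 ]
pepper [0.7837 0.0342 0.139 ]
cornerFR [ 0.4231 -0.3341  0.062 ]
cornerBR [ 0.8082 -0.3318  0.062 ]
cornerBL [0.7983 0.2921 0.062 ]
cornerFL [0.4147 0.2912 0.062 ]
[[ 0.907  0.422 -0.   ]
 [ 0.422 -0.907  0.002]
 [ 0.    -0.002 -1.   ]]
```

```bash
cat > g.py <<'E'
import sys
from h import *
from scipy.spatial.transform import Rotation as Ro
s=get_state(); q=s["orientation"]; M=Ro.from_quat([*q[1:],q[0]]).as_matrix()
a=np.degrees(np.arctan2(M[1,0],M[0,0]))
print("t",s["clock"],"tcp",s["tcp_pos"].round(4),"ang",a.round(1),"F",s["wrist_force"].round(1),"gap",round(s["finger_gap"],4),"q",s["joint_pos"].round(2))
if len(sys.argv)>3:
    d=np.array(list(map(float,sys.argv[1:4])))-s["tcp_pos"]; print("units",(M.T@d/.04).round(3),"turn to tool x=+y:",round(np.radians(a-90),3))
E
python3 -m crank '{"travel":[[0.74,-0.6,0],[1.48,-1.2,0],[2.22,-1.8,0],[2.96,-2.4,0],[3.7,-3,0]],"turn":[0,0,0,0,0]}' 70
python3 -m crank '{"travel":[[0.74,-0.6,0],[1.48,-1.2,0],[2.22,-1.8,0],[2.96,-2.4,0],[3.7,-3,0]],"turn":[0,0,0,0,0]}'
python3 g.py 0.622 0.26 0.23
```

```text
clock: 0.52
tcp_pos: [0.3264, -0.3482, 0.2308]
orientation: [-0.0, 0.976, 0.216, -0.0]
wrist_force: [0.7, -0.7, 1.3]
finger_gap: 0.0698
clock: 0.93
tcp_pos: [0.4099, -0.1769, 0.2311]
orientation: [-0.0, 0.976, 0.216, -0.0]
wrist_force: [1.6, -0.2, -0.5]
finger_gap: 0.0702
t 0.9333 tcp [ 0.4099 -0.1769  0.2311] ang 25.0 F [ 1.6 -0.2 -0.5] gap 0.0702 q [-0.59  0.06 -0.26  1.24 -0.    2.12]
units [ 9.414 -7.667  0.028] turn to tool x=+y: -1.135
```

```bash

python3 -m crank '{"travel":[[0.74,-0.6,0],[1.48,-1.2,0],[2.22,-1.8,0],[2.96,-2.4,0],[3.7,-3,0]],"turn":[0,0,0,0,0]}'
python3 -m crank '{"travel":[[0.74,-0.6,0],[1.48,-1.2,0],[2.22,-1.8,0],[2.96,-2.4,0],[3.7,-3,0]],"turn":[-0.12,-0.24,-0.36,-0.48,-0.6]}'
python3 -m crank '{"travel":[[0,0,0],[0,0,0],[0,0,0],[0,0,0],[0,0,0]],"turn":[-0.12,-0.24,-0.36,-0.48,-0.535]}'
python3 g.py 0.622 0.255 0.083
```

```text
clock: 1.35
tcp_pos: [0.4935, -0.0055, 0.2311]
orientation: [0.0, 0.976, 0.216, -0.0]
wrist_force: [0.6, -0.5, 0.3]
finger_gap: 0.0697
clock: 1.77
tcp_pos: [0.577, 0.1657, 0.2308]
orientation: [-0.0, 0.867, 0.498, -0.0]
wrist_force: [0.5, 0.4, 0.4]
finger_gap: 0.0699
clock: 2.18
tcp_pos: [0.5764, 0.164, 0.2305]
orientation: [-0.0, 0.705, 0.709, -0.001]
wrist_force: [0.4, -0.4, 0.6]
finger_gap: 0.0702
t 2.1833 tcp [0.5764 0.164  0.2305] ang 90.3 F [ 0.4 -0.4  0.6] gap 0.0702 q [ 0.14  0.36  0.11  1.32 -0.    1.71]
units [2.27  1.158 3.686] turn to tool x=+y: 0.006
```

```bash

python3 -m crank '{"travel":[[0.76,0.4,0],[1.52,0.8,0],[2.27,1.15,0],[2.27,1.15,0.7],[2.27,1.15,1.4]],"turn":[0,0,0,0,0]}'
python3 -m crank '{"travel":[[0,0,0.7],[0,0,1.4],[0,0,2],[0,0,2.28],[0,0,2.28]],"turn":[0,0,0,0,0]}'
python3 g.py 0.622 0.213 0.083
python3 -c "
from h import *
snap('scene','scene2.png',(300,100,520,280),3.6)
c=read_camera('top');print(w2px(c,(.622,.255,.083)))"
```

```text
clock: 2.6
tcp_pos: [0.625, 0.257, 0.1757]
orientation: [0.001, 0.706, 0.708, 0.002]
wrist_force: [-0.2, -0.9, -1.0]
finger_gap: 0.07
clock: 3.02
tcp_pos: [0.6202, 0.2538, 0.0801]
orientation: [-0.002, 0.707, 0.707, -0.003]
wrist_force: [-0.6, -0.2, -1.0]
finger_gap: 0.0699
t 3.0167 tcp [0.6202 0.2538 0.0801] ang 90.0 F [-0.6 -0.2 -1. ] gap 0.0699 q [ 0.27  0.58  0.08  1.08 -0.    1.84]
units [-1.021  0.045 -0.071] turn to tool x=+y: 0.0
[243.66044986 173.96942925]
```

View pics/scene2.png

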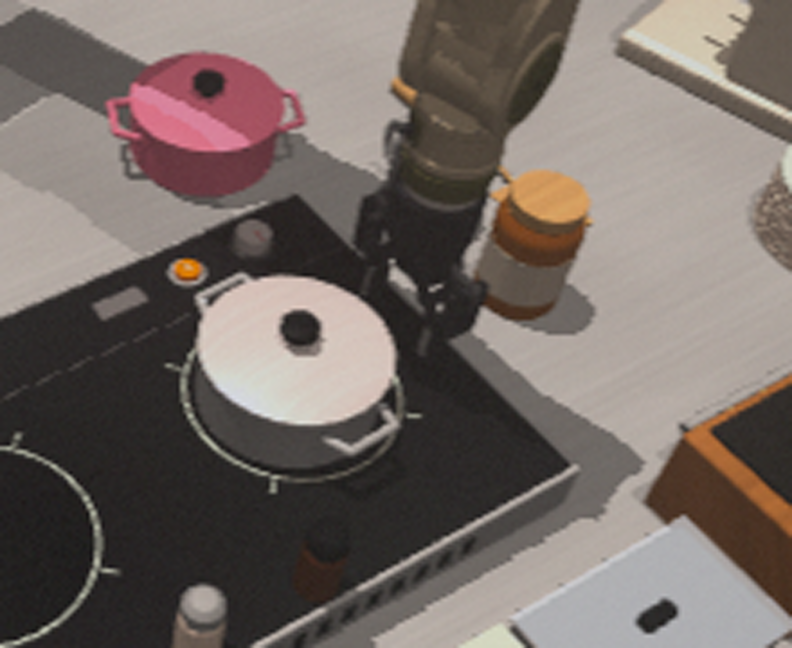

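Fingers are down beside the pot on the glass, clear of the wall (crop (420,340)) and of the jar. I start the push slowly.

```bash

python3 -m crank '{"travel":[[-0.2,0.03,-0.05],[-0.4,0.03,-0.05],[-0.6,0.03,-0.05],[-0.75,0.03,-0.05],[-0.9,0.03,-0.05]],"turn":[0,0,0,0,0]}'
python3 -m crank '{"travel":[[-0.07,0,0],[-0.14,0,0],[-0.21,0,0],[-0.28,0,0],[-0.35,0,0]],"turn":[0,0,0,0,0]}'
python3 -m crank '{"travel":[[-0.1,0,0],[-0.2,0,0],[-0.3,0,0],[-0.4,0,0],[-0.5,0,0]],"turn":[0,0,0,0,0]}'
python3 g.py 0.6212 -0.093 0.082
python3 -c "
from h import *
snap('scene','scene3.png',(200,100,520,300),2.5)"
```

```text
clock: 3.53
tcp_pos: [0.6244, 0.2174, 0.0869]
orientation: [0.0, 0.707, 0.707, 0.0]
wrist_force: [-0.7, -0.0, 0.5]
finger_gap: 0.0701
clock: 3.95
tcp_pos: [0.6243, 0.2053, 0.0862]
orientation: [-0.0, 0.707, 0.707, 0.001]
wrist_force: [0.9, 4.5, 0.6]
finger_gap: 0.07
clock: 4.37
tcp_pos: [0.624, 0.1843, 0.0862]
orientation: [-0.0, 0.707, 0.707, 0.0]
wrist_force: [-0.5, 5.1, 1.8]
finger_gap: 0.0703
t 4.3667 tcp [0.624  0.1843 0.0862] ang 90.0 F [-0.5  5.1  1.8] gap 0.0703 q [0.16 0.53 0.01 1.05 0.   1.73]
units [-6.934 -0.07   0.103] turn to tool x=+y: 0.0
```

View pics/scene3.png

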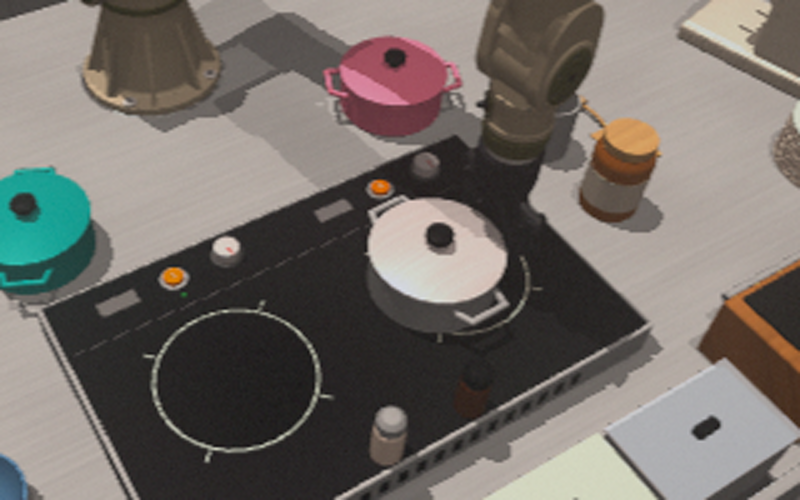

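The pot is sliding flat on the glass at about 5 N, with contact where predicted. I continue.

```bash

python3 -m crank '{"travel":[[-0.15,0,0],[-0.3,-0.01,0],[-0.45,-0.01,0],[-0.6,-0.02,0],[-0.75,-0.02,0]],"turn":[0,0,0,0,0]}' | grep -E "tcp|force"
python3 -m crank '{"travel":[[-0.17,0,0],[-0.34,-0.01,0],[-0.51,-0.01,0],[-0.68,-0.02,0],[-0.85,-0.02,0]],"turn":[0,0,0,0,0]}'| grep -E "tcp|force"
python3 -m crank '{"travel":[[-0.17,0,0],[-0.34,-0.01,0],[-0.51,-0.01,0],[-0.68,-0.02,0],[-0.85,-0.02,0]],"turn":[0,0,0,0,0]}'| grep -E "tcp|force"
python3 -m crank '{"travel":[[-0.17,0,0],[-0.34,0,0],[-0.51,0,0],[-0.68,0,0],[-0.85,0,0]],"turn":[0,0,0,0,0]}'| grep -E "tcp|force"
python3 g.py 0.6212 -0.093 0.085
```

```text
tcp_pos: [0.6231, 0.1543, 0.0862]
wrist_force: [-0.6, 5.3, 1.6]
tcp_pos: [0.6222, 0.1202, 0.0862]
wrist_force: [-0.2, 4.3, 2.1]
tcp_pos: [0.6213, 0.0862, 0.0862]
wrist_force: [-0.4, 4.7, 2.7]
tcp_pos: [0.6212, 0.0523, 0.0862]
wrist_force: [-0.0, 4.8, 1.6]
t 6.0833 tcp [0.6212 0.0523 0.0862] ang 90.0 F [-0.   4.8  1.6] gap 0.07 q [-0.04  0.48 -0.07  1.02  0.    1.53]
units [-3.632e+00 -1.000e-03  2.800e-02] turn to tool x=+y: -0.0
```

```bash

python3 -m crank '{"travel":[[-0.17,0,0],[-0.34,0,0],[-0.51,0,0],[-0.68,0,0],[-0.85,0,0]],"turn":[0,0,0,0,0]}'| grep -E "tcp|force"
python3 -m crank '{"travel":[[-0.17,0,0],[-0.34,0,0],[-0.51,0,0],[-0.68,0,0],[-0.85,0,0]],"turn":[0,0,0,0,0]}'| grep -E "tcp|force"
python3 -m crank '{"travel":[[-0.17,0,0],[-0.34,0,0],[-0.51,0,0],[-0.68,0,0],[-0.85,0,0]],"turn":[0,0,0,0,0]}'| grep -E "tcp|force"
python3 -m crank '{"travel":[[-0.16,0,0],[-0.3,0,0],[-0.42,0,0],[-0.52,0,0],[-0.6,0,0]],"turn":[0,0,0,0,0]}'| grep -E "tcp|force"
python3 g.py 0.6212 -0.093 0.085
python3 - <<'E'
from h import *
import pickle
c=snap('top','top4.png',(300,110,410,240),4.6); pickle.dump(c,open('top4.pkl','wb'))
E
```

```text
tcp_pos: [0.6211, 0.0183, 0.0861]
wrist_force: [0.3, 5.8, 2.1]
tcp_pos: [0.621, -0.0156, 0.0861]
wrist_force: [0.2, 6.4, 1.5]
tcp_pos: [0.6209, -0.0495, 0.0861]
wrist_force: [0.2, 6.0, 3.5]
tcp_pos: [0.6208, -0.0736, 0.0861]
wrist_force: [0.3, 5.8, 3.5]
t 7.75 tcp [ 0.6208 -0.0736  0.0861] ang 90.0 F [0.3 5.8 3.5] gap 0.0701 q [-0.25  0.48 -0.06  1.03  0.    1.32]
units [-0.486  0.009  0.027] turn to tool x=+y: -0.0
```

View pics/top4.png

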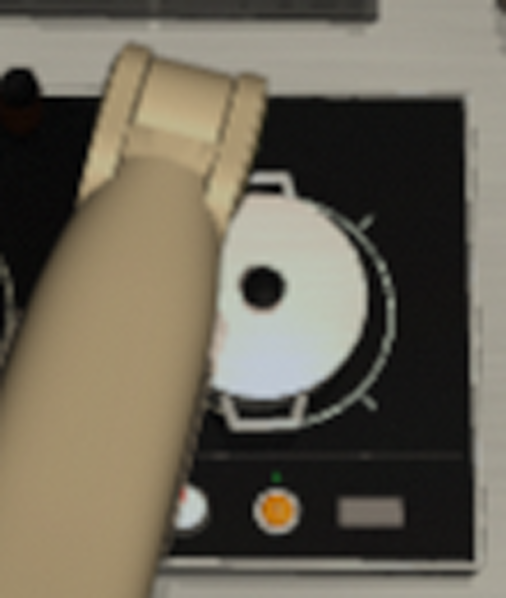

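```bash
python3 - <<'E'
from h import *
import pickle
c=pickle.load(open('top4.pkl','rb'))
for n,u,v,z in (("knob",264,287,.161),("lid right edge",368,295,.13),("ring right",395,312,.062),("key",277,511,.071)): print(n,px2w(c,(u+.5)/4.6-.5+300,(v+.5)/4.6-.5+110,z).round(4))
E
```

```text
knob [ 0.6162 -0.1589  0.161 ]
lid right edge [ 0.619 -0.243  0.13 ]
ring right [ 0.6224 -0.2733  0.062 ]
key [ 0.4556 -0.1765  0.071 ]
```

```bash

python3 -m crank '{"travel":[[-0.1,0,0],[-0.2,0,0],[-0.3,0,0],[-0.38,0,0],[-0.45,0,0]],"turn":[0,0,0,0,0]}'| grep -E "tcp|force"
python3 -m crank '{"travel":[[0,0,0],[0.1,0,0],[0.5,0,0],[1,0,0],[1.5,0,0]],"turn":[0,0,0,0,0]}'| grep -E "tcp|force"
python3 -m crank '{"travel":[[0.5,0,-0.9],[0.5,0,-1.8],[0.5,0,-2.7],[0.5,0,-3.4],[0.5,0,-3.4]],"turn":[0,0,0,0,0]}' 0
python3 -m crank '{"travel":[[0.9,-0.3,0],[1.8,-0.6,0],[2.7,-0.9,0],[3.4,-1.2,0],[3.4,-1.2,0]],"turn":[0,0,0,0,0]}'
python3 g.py 0.456 -0.1766 0.20
python3 - <<'E'
from h import *
import pickle
c=snap('top','top5.png',(300,110,410,240),4.6); pickle.dump(c,open('top5.pkl','wb'))
E
```

```text
tcp_pos: [0.6209, -0.0912, 0.0861]
wrist_force: [-0.5, 6.0, 2.9]
tcp_pos: [0.621, -0.0309, 0.0857]
wrist_force: [0.0, -0.3, 0.1]
clock: 9.05
tcp_pos: [0.6243, -0.0109, 0.2291]
orientation: [0.005, 0.707, 0.707, 0.003]
wrist_force: [-0.2, -0.9, 1.9]
finger_gap: 0.0093
clock: 9.47
tcp_pos: [0.5704, 0.1296, 0.2216]
orientation: [-0.001, 0.705, 0.709, -0.001]
wrist_force: [-0.8, 0.2, -0.4]
finger_gap: 0.0001
t 9.4667 tcp [0.5704 0.1296 0.2216] ang 90.3 F [-0.8  0.2 -0.4] gap 0.0001 q [0.09 0.34 0.06 1.29 0.   1.65]
units [-7.639 -2.903  0.541] turn to tool x=+y: 0.006
```

View pics/top5.png

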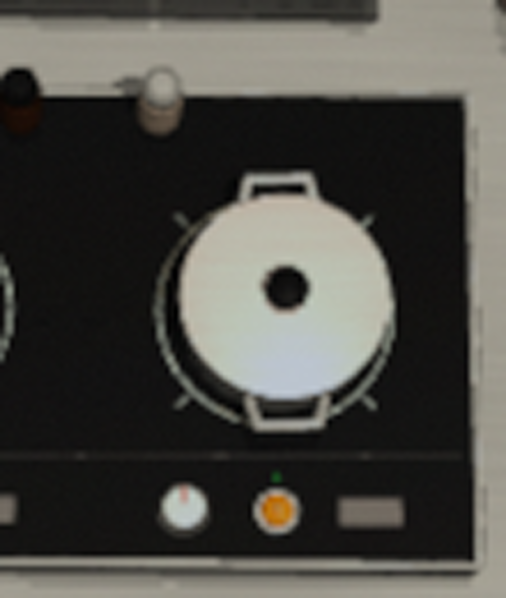

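```bash
python3 - <<'E'
from h import *
import pickle
c=pickle.load(open('top5.pkl','rb'))
def P(u,v,z): return px2w(c,(u+.5)/4.6-.5+300,(v+.5)/4.6-.5+110,z).round(4)
print("knob",P(287,288,.161),"lid L/R",P(179,296,.128),P(393,296,.128),"handles",P(278,174,.119),P(287,430,.119),"ring L/R/B",P(155,312,.062),P(395,312,.062),P(275,428,.062))
im=c["image"].astype(int).sum(2)[140:205,330:395]
# lid blob: bright, largest
m=(im>480).astype(np.uint8); n,l,st,ce=cv2.connectedComponentsWithStats(m); k=1+np.argmax(st[1:,4]); print(st[k],ce[k]+[330,140])
def proj(x,y,z,r):
    a=np.linspace(0,2*np.pi,60); p=np.array([w2px(c,(x+r*np.cos(t),y+r*np.sin(t),z)) for t in a]); return p.min(0).round(1),p.max(0).round(1)
for x in(.615,.621): print(x,proj(x,-.178,.128,.08),proj(x,-.178,.138,.07))
E
```

```text
knob [ 0.6157 -0.1767  0.161 ] lid L/R [ 0.6163 -0.0947  0.128 ] [ 0.619  -0.2629  0.128 ] handles [ 0.7201 -0.1733  0.119 ] [ 0.5121 -0.1802  0.119 ] ring L/R/B [ 0.6193 -0.078   0.062 ] [ 0.6224 -0.2733  0.062 ] [ 0.5247 -0.1756  0.062 ]
[  10   13   45   43 1419] [361.50528541 174.14094433]
0.615 (array([339.4, 153.3]), array([383.7, 196.3])) (array([342.3, 155.2]), array([381.3, 193. ]))
0.621 (array([339.4, 151.8]), array([383.7, 194.7])) (array([342.3, 153.6]), array([381.3, 191.4]))
```

The pot stands at about (0.616, -0.177) against the ring at (0.621, -0.176). The offset is about 5 mm and the margin about 13–15 mm, and both shakers are untouched. Next I go to the free key with the fingers closed.

```bash

python3 -m crank '{"travel":[[-0.9,-0.34,0],[-1.8,-0.68,0],[-2.7,-1.02,0],[-3.6,-1.36,0],[-4.5,-1.7,0]],"turn":[0,0,0,0,0]}'| grep -E "tcp|force"
python3 -m crank '{"travel":[[-0.9,-0.34,0.1],[-1.8,-0.68,0.2],[-2.7,-1.02,0.3],[-3.14,-1.2,0.5],[-3.14,-1.2,0.5]],"turn":[0,0,0,0,0]}'| grep -E "tcp|force"
python3 -m crank '{"travel":[[0,0,0.7],[0,0,1.4],[0,0,2],[0,0,2.3],[0,0,2.3]],"turn":[0,0,0,0,0]}'
python3 g.py 0.456 -0.1766 0.075
```

```text
tcp_pos: [0.5046, -0.0576, 0.2216]
wrist_force: [-0.5, -0.3, -0.1]
tcp_pos: [0.4554, -0.185, 0.2004]
wrist_force: [0.4, 0.6, 0.1]
clock: 10.77
tcp_pos: [0.4553, -0.1798, 0.1069]
orientation: [-0.003, 0.707, 0.707, -0.001]
wrist_force: [0.1, -0.3, 1.1]
finger_gap: -0.0001
t 10.7667 tcp [ 0.4553 -0.1798  0.1069] ang 90.0 F [ 0.1 -0.3  1.1] gap -0.0001 q [-0.54  0.23 -0.38  0.96 -0.    1.03]
units [0.077 0.021 0.797] turn to tool x=+y: -0.0
```

```bash

python3 -m crank '{"travel":[[0.04,0.01,0],[0.08,0.02,0.2],[0.08,0.02,0.4],[0.08,0.02,0.6],[0.08,0.02,0.6]],"turn":[0,0,0,0,0]}'
python3 g.py 0.456 -0.1766 0.066
python3 - <<'E'
from h import *
snap('wrist','wrist6.png'); 
c=snap('scene','scene6.png',(180,140,360,300),4)
E
```

```text
clock: 11.18
tcp_pos: [0.4577, -0.1774, 0.0848]
orientation: [-0.001, 0.707, 0.707, -0.0]
wrist_force: [0.2, 0.7, -0.5]
finger_gap: -0.0001
t 11.1833 tcp [ 0.4577 -0.1774  0.0848] ang 90.0 F [ 0.2  0.7 -0.5] gap -0.0001 q [-0.53  0.25 -0.42  0.9  -0.    1.04]
units [ 0.019 -0.041  0.47 ] turn to tool x=+y: 0.0
```

View pics/wrist6.png

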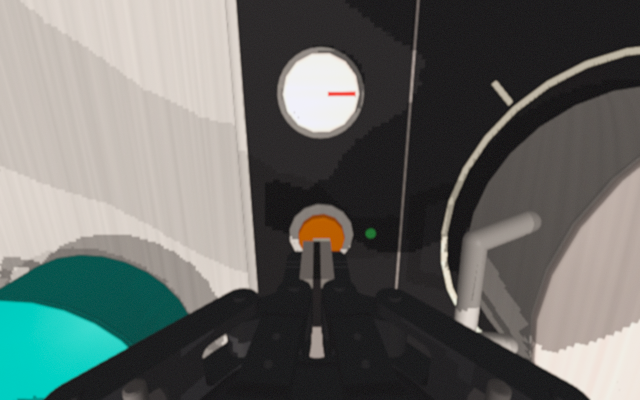

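View pics/scene6.png

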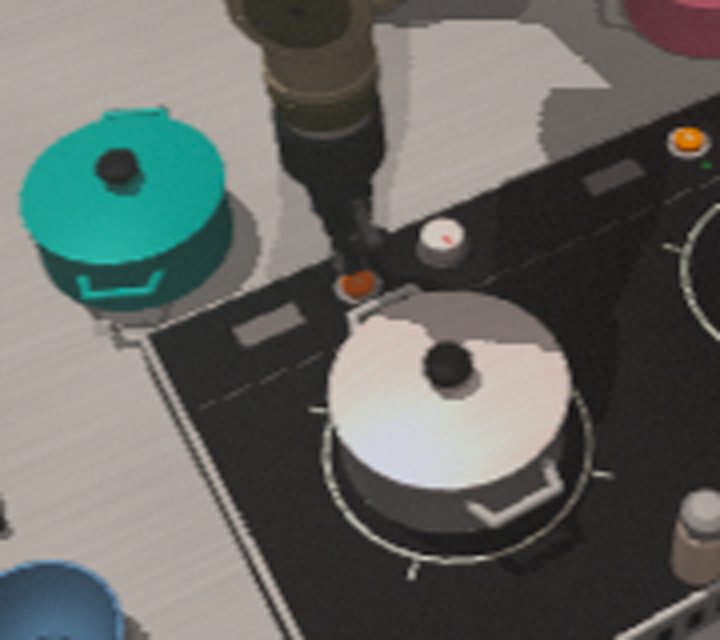

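The tips are centred over the orange key (wrist (320,235), scene crop (357,283)), with the pot inside the ring behind it. I press straight down in small steps.

```bash

python3 -m crank '{"travel":[[0,-0.03,0.1],[0,-0.03,0.2],[0,-0.03,0.3],[0,-0.03,0.35],[0,-0.03,0.38]],"turn":[0,0,0,0,0]}'| grep -E "tcp|force"
python3 -m crank '{"travel":[[0,0,0.03],[0,0,0.05],[0,0,0.05],[0,0,0.05],[0,0,0.05]],"turn":[0,0,0,0,0]}'| grep -E "tcp|force"
python3 g.py
```

```text
tcp_pos: [0.4569, -0.1778, 0.0705]
wrist_force: [-1.3, 0.5, 1.8]
tcp_pos: [0.4572, -0.1779, 0.069]
wrist_force: [-1.2, -0.1, 2.4]
t 12.1167 tcp [ 0.4572 -0.1779  0.069 ] ang 90.0 F [-1.2 -0.1  2.4] gap 0.0 q [-0.53  0.27 -0.44  0.86 -0.    1.04]
```

```bash

python3 -m crank '{"travel":[[0,0,0.03],[0,0,0.06],[0,0,0.08],[0,0,0.08],[0,0,0.08]],"turn":[0,0,0,0,0]}'| grep -E "tcp|force"
python3 -m crank '{"travel":[[0,0,0.03],[0,0,0.05],[0,0,0.05],[0,0,0.05],[0,0,0.05]],"turn":[0,0,0,0,0]}'| grep -E "tcp|force"
python3 g.py
```

```text
tcp_pos: [0.4574, -0.178, 0.0661]
wrist_force: [-2.6, 0.1, 5.7]
tcp_pos: [0.4574, -0.178, 0.0657]
wrist_force: [-6.6, 3.2, 20.0]
t 12.95 tcp [ 0.4574 -0.178   0.0657] ang 90.0 F [-6.6  3.2 20. ] gap 0.0 q [-0.53  0.27 -0.45  0.85 -0.    1.04]
```

The key has bottomed: TCP z stays at 0.066 while the force jumps to 20 N. I release straight up, then move clear.

```bash

python3 -m crank '{"travel":[[0,0,-0.1],[0,0,-0.3],[0,0,-0.8],[0,0,-1.6],[0,0,-2.4]],"turn":[0,0,0,0,0]}'| grep -E "tcp|force"
python3 -m crank '{"travel":[[0,0,-0.9],[0,0,-1.5],[0.9,0,-1.5],[1.8,0,-1.5],[2.7,0,-1.5]],"turn":[0,0,0,0,0]}'| grep -E "tcp|force"
python3 -m crank '{"travel":[[0.9,0,0],[1.8,0,0],[2.7,0,0],[2.7,0,0],[2.7,0,0]],"turn":[0,0,0,0,0]}'| grep -E "tcp|force"
python3 g.py
python3 - <<'E'
from h import *
import pickle
c=snap('top','top7.png',(228,110,408,240),4.4); pickle.dump(c,open('top7.pkl','wb'))
E
```

```text
tcp_pos: [0.4565, -0.1774, 0.16]
wrist_force: [0.7, 0.3, 1.0]
tcp_pos: [0.4578, -0.0694, 0.2205]
wrist_force: [0.7, -0.2, -0.2]
tcp_pos: [0.4572, 0.0399, 0.2197]
wrist_force: [0.3, -0.6, 0.2]
t 14.2 tcp [0.4572 0.0399 0.2197] ang 90.3 F [ 0.3 -0.6  0.2] gap -0.0004 q [-0.09  0.09 -0.26  1.22 -0.    1.48]
```

View pics/top7.png

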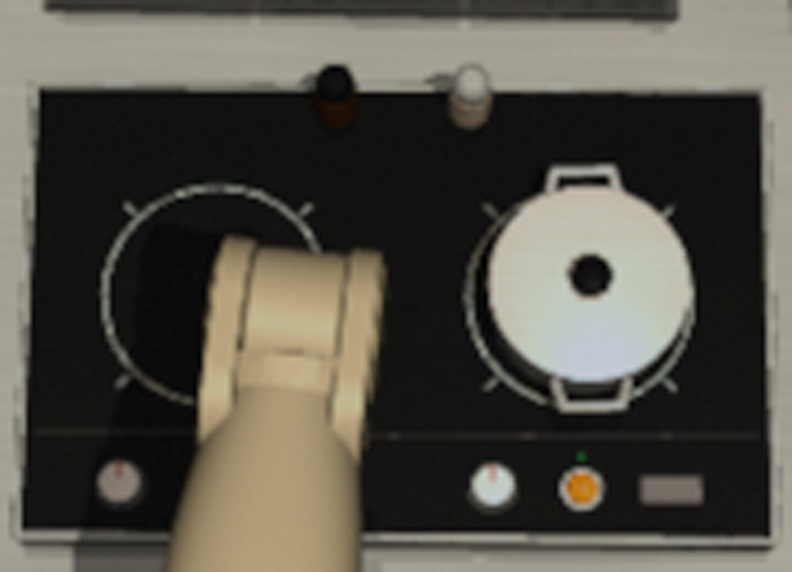

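The pot at (590,280) is still in the ring, the key at (582,488) is up, and the shakers are where they were. The arm is clear, so I hand in.

```bash
python3 -c "
from h import *
print(hand_in())"
```

```text
the job is handed in; nothing more can be done
None
```

The casserole now stands inside the empty right-hand ring, and that ring's on key was pressed fully down and let go. I handed the job in at about 14 s; no verdict was reported.

- **Push:** I slid the steel casserole about 0.30 m along the glass with the spread fingers against its wall, at about 4–6 N, without pinching or lifting it.
- **Pot position:** The last measurement put the pot at about (0.616, -0.177) and the ring centre at (0.621, -0.176). That is about 5 mm off centre, against a margin of about 13–15 mm. Estimates of the pot's x from knob, handles and lid differed by 2–3 mm. After the key press I checked the position by eye only, and it looked unchanged.
- **Key:** The fingertips went down to z = 0.066 m, about 5 mm below the key's top. They stopped there while the force rose to 20 N, more than the 4.2 N the key needs. The key's travel can't be read directly, so "fully down" rests on that stop. The last picture shows the key clear of the fingers.
- **Everything else:** In the last top view the shakers had not moved and the arm touched nothing. The arm hid the other ring's key in that view, but the fingers never went near it. I did not look again closely at the items on the counter.

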